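# Heft the canisters, pack the full one at the bottom

## Robot

A 7-joint arm with a two-finger parallel gripper is mounted at the origin on a cart in front of the work surface, level with it; the furniture and walls round the work are solid. World frame = base frame: x ahead of the robot, y to its left, z up, the work surface at z = 0. Lengths are in m, angles in rad, forces in N, time in s.
With the tool pointing down it reaches from about 0.4 to 0.85 m from the base axis. Payload 10.4 kg.
Tool frame: the origin (TCP) lies at the very end of the fingers, on their centre line; the grasp point (between the pads) lies 19 mm behind it (manip.tcp_to_grasp is the distance from the TCP to the grasp point, in m); x points along the fingers, y is the direction in which the jaws open and shut, and the axes are right-handed (so a half turn about x gives the same grasp; the last joint's range is limited). The gripper opens to 85 mm and grips with 20 to 120 N. Pads are 22 mm wide; open, the fingers measure 114 mm over their backs; the gripper's body (76 mm by 85 mm) begins 54 mm behind the grasp point. The pads swing forward as they close: fully open they stand 13 mm farther back than shut.
Start: joints at [1.151, 0.332, -0.065, 1.46, 0.022, 1.35, -0.088], TCP at [0.242, -0.576, 0.193] pointing down, gripper open.
Joint ranges: [-2.6, 2.6], [-0.5, 2.12], [-1.47, 1.34], [0.16, 2.42], [-1.27, 4.41], [0.06, 2.06], [-2.6, 2.6]. Speed limits (rad/s): [2.22, 2.22, 2.79, 2.79, 3.14, 3.14, 3.14].

## Interface

Orientations are given as a unit quaternion [x, y, z, w].
In Python, from workcell import manip, cams, hand_in gives the robot as it stands.
- The arm moves only by the shell command python3 -m handwheel 'ROWS' [FORCE]. ROWS is text: rows parted by semicolons, each of 7 numbers parted by spaces: the shift along the tool's x, y, z in mm, then the turn, a rotation vector about the tool's x, y, z in rad, then the finger opening in mm, from 0 to 85.4. A call has 1 to 8 rows; each row shifts and turns the commanded pose from where the row before left it, along the tool's axes as they then stand; what a row does not reach is not made up. A row lasts 1/10 s, in which the tool goes at most 50 mm and 8.59 degrees, less where a joint would pass 70% of its speed; a pose out of reach is approached as far as the arm can. A call with a gripper value outside its range is refused whole. The fingers move at their own pace and stop on an object; FORCE is the grip in N (left out, the last holds). Time passes only in rows, so rows that do not move let the fingers close. It gives the time, the measured TCP pose, the force and the opening at its end, in the units of the state.
- manip.get_obs(): the state, without advancing time (a new reading comes with each control period).
- cams.camera(name): name is "side" or "top" or "wrist"; returns a dict with "color" (480x640x3 uint8, blue, green, red), "depth" (480x640 float32, m along the optical axis (not along the pixel's ray), 0 where there is no reading), "camera_matrix" (3x3 intrinsics, pixels), "distortion" ([k1, k2, p1, p2, k3] as OpenCV has them; the pictures are not rectified), "origin" and "attitude" of the camera in the world; the wrist camera has in their place "T_tool_cam" (4x4, takes a point from camera to tool coordinates, whose origin is the TCP and whose axes are the tool frame's). Camera axes: x right, y down, z forward; pixel columns grow to the right and rows downward; lengths in m; the calibration is good to about 2 mm. A picture is of the moment at which its call begins: read the wrist's pose just before it.
- hand_in(): hands the job in, once; it reports no verdict.
Trained networks look in the newest picture that a camera, given by its name, has taken for a name from the list of things; names that differ only in an ending like _2 or _b are one class to them, and where a whole thing is asked for, a point or a joint stands for the part that bears it (a point fixed in the world has none). Each returns a list of dicts, best first, with "conf" (0 to 1); they miss things now and then, are a little off and sometimes report something else, mostly with a low value. They report only what shows in the picture. A call takes as long as a camera call. They do not tell look-alikes from the thing itself.
- cams.recognise(camera, thing): "box" ([left, top, width, height] in pixels, round what is visible of it).
- cams.outline_of(camera, thing): "region" (480x640 bool, what is visible of it) and "box" ([left, top, width, height] in pixels, round what is visible of it).
The state is a dict: "clock": time; "joint_pos": joint angles; "joint_velocities": joint speeds; "tau": joint torques, N m; "position": TCP position; "ee_rot": TCP orientation; "ft_force": force on the tool from outside, world axes, zero at the start; "torque": the same for the moment, N m; "grip_width": opening from 0.0 (shut) to 1.0 (fully open).
Only numpy, scipy, OpenCV 4.12 (cv2) and the standard library are available. Lean on these libraries where they do the work, as an engineer would, in place of code of your own. Each camera call takes 0.05 s, during which the arm holds its last target.

## Task

Three closed metal canisters that look alike stand on the table: one is full and heavy, two are nearly empty. Heft them to find the heavy one, stand it first, alone, in the middle of the small wooden crate, and let go; then stand one of the light ones squarely on top of it and leave the other light one standing on the table, clear of the crate. Set them down, do not drop them.

Things in the scene. Friction and masses are not known exactly. Their poses are not given: they have to be found in the camera images.
- canister_1: One of three canisters that look exactly alike: closed upright metal cylinder, 60 mm in diameter, 75 mm tall, flat lid fixed on (skirt: top 21 mm). Origin: centre of its underside, z up; round, so yaw means nothing. Grip across the diameter from above, pads centred about 20 mm below the top, with 30 N or more. The contents have about 3 mm of play inside.
- canister_2: Another canister, like canister_1 in every visible way. One of the three is full of steel nozzles and weighs 0.65 to 0.8 kg (6.4 to 7.7 N); the other two are nearly empty, 0.2 to 0.25 kg (2.1 to 2.3 N) each. Which is which is redrawn at every start and cannot be seen, only felt as load on the wrist when one is lifted.
- canister_3: The third canister, like canister_1 in every visible way; it may be the heavy one or a light one.
- crate_floor (a point): Centre of the inner floor, 4 mm above the table, of the small open wooden crate, fixed to the table: 88 mm square outside, 80 mm inside, walls 4 mm thick with rims 26 mm above this point. x and y along the walls, z up. One canister fits on the floor (fingers gripping as told stay above the rims); a second stands on its lid, underside 75 mm above this point.
Things that resemble listed ones, but are neither listed nor needed, are in the scene too. What is shaped like the canister_1 but purple, red or turquoise is not meant.

How it is judged:
On the way:
1. the heavy canister stands released and alone in the crate, upright on its floor within 20 mm of the middle (contact force between crate and anything else between 5 and 8.2 N and ((horizontal distance between canister_1 and crate_floor below 0.02 m and z of canister_1 in the frame of crate_floor between -0.005 and 0.006 m and angle between canister_1's own z axis and vertical below 0.17 rad and contact force between the fingers and canister_1 below 0.1 N and horizontal distance between each of canister_2, canister_3 and crate_floor above 0.075 m) or (horizontal distance between canister_2 and crate_floor below 0.02 m and z of canister_2 in the frame of crate_floor between -0.005 and 0.006 m and angle between canister_2's own z axis and vertical below 0.17 rad and contact force between the fingers and canister_2 below 0.1 N and horizontal distance between each of canister_1, canister_3 and crate_floor above 0.075 m) or (horizontal distance between canister_3 and crate_floor below 0.02 m and z of canister_3 in the frame of crate_floor between -0.005 and 0.006 m and angle between canister_3's own z axis and vertical below 0.17 rad and contact force between the fingers and canister_3 below 0.1 N and horizontal distance between each of canister_1, canister_2 and crate_floor above 0.075 m))), for 0.2 s.
At the end, for the whole second after the job is handed in: Heavy canister on the crate's floor, one light one on its lid, both within 20 mm of the crate's middle and of each other; the other light one on the table, 75 mm or more from the crate's middle; all upright within 10 degrees, at rest (contact force between crate and anything else between 7.5 and 11 N and linear speed of each of canister_1, canister_2, canister_3 below 0.02 m/s and ((horizontal distance between each of canister_1, canister_2 and crate_floor below 0.02 m and z of canister_1 in the frame of crate_floor between -0.005 and 0.006 m and angle between each of canister_1, canister_2, canister_3's own z axis and vertical below 0.17 rad and z of canister_2 in the frame of crate_floor between 0.069 and 0.081 m and horizontal distance between canister_1 and canister_2 below 0.02 m and contact force between canister_1 and canister_2 between 0.8 and 4 N and horizontal distance between canister_3 and crate_floor above 0.075 m and z of canister_3 in the frame of crate_floor below 0.01 m) or (horizontal distance between each of canister_1, canister_3 and crate_floor below 0.02 m and z of canister_1 in the frame of crate_floor between -0.005 and 0.006 m and angle between each of canister_1, canister_3, canister_2's own z axis and vertical below 0.17 rad and z of canister_3 in the frame of crate_floor between 0.069 and 0.081 m and horizontal distance between canister_1 and canister_3 below 0.02 m and contact force between canister_1 and canister_3 between 0.8 and 4 N and horizontal distance between canister_2 and crate_floor above 0.075 m and z of canister_2 in the frame of crate_floor below 0.01 m) or (horizontal distance between each of canister_2, canister_1 and crate_floor below 0.02 m and z of canister_2 in the frame of crate_floor between -0.005 and 0.006 m and angle between each of canister_2, canister_1, canister_3's own z axis and vertical below 0.17 rad and z of canister_1 in the frame of crate_floor between 0.069 and 0.081 m and horizontal distance between canister_2 and canister_1 below 0.02 m and contact force between canister_2 and canister_1 between 0.8 and 4 N and horizontal distance between canister_3 and crate_floor above 0.075 m and z of canister_3 in the frame of crate_floor below 0.01 m) or (horizontal distance between each of canister_2, canister_3 and crate_floor below 0.02 m and z of canister_2 in the frame of crate_floor between -0.005 and 0.006 m and angle between each of canister_2, canister_3, canister_1's own z axis and vertical below 0.17 rad and z of canister_3 in the frame of crate_floor between 0.069 and 0.081 m and horizontal distance between canister_2 and canister_3 below 0.02 m and contact force between canister_2 and canister_3 between 0.8 and 4 N and horizontal distance between canister_1 and crate_floor above 0.075 m and z of canister_1 in the frame of crate_floor below 0.01 m) or (horizontal distance between each of canister_3, canister_1 and crate_floor below 0.02 m and z of canister_3 in the frame of crate_floor between -0.005 and 0.006 m and angle between each of canister_3, canister_1, canister_2's own z axis and vertical below 0.17 rad and z of canister_1 in the frame of crate_floor between 0.069 and 0.081 m and horizontal distance between canister_3 and canister_1 below 0.02 m and contact force between canister_3 and canister_1 between 0.8 and 4 N and horizontal distance between canister_2 and crate_floor above 0.075 m and z of canister_2 in the frame of crate_floor below 0.01 m) or (horizontal distance between each of canister_3, canister_2 and crate_floor below 0.02 m and z of canister_3 in the frame of crate_floor between -0.005 and 0.006 m and angle between each of canister_3, canister_2, canister_1's own z axis and vertical below 0.17 rad and z of canister_2 in the frame of crate_floor between 0.069 and 0.081 m and horizontal distance between canister_3 and canister_2 below 0.02 m and contact force between canister_3 and canister_2 between 0.8 and 4 N and horizontal distance between canister_1 and crate_floor above 0.075 m and z of canister_1 in the frame of crate_floor below 0.01 m))); the robot touches nothing.
It fails at once if canister_1 is dropped (falls freely by more than about 25 mm) (linear speed of canister_1 above 0.7 m/s and contact force between the fingers and canister_1 below 0.1 N).
It fails at once if canister_2 is dropped (falls freely by more than about 25 mm) (linear speed of canister_2 above 0.7 m/s and contact force between the fingers and canister_2 below 0.1 N).
It fails at once if canister_3 is dropped (falls freely by more than about 25 mm) (linear speed of canister_3 above 0.7 m/s and contact force between the fingers and canister_3 below 0.1 N).
It also fails if it takes over 72 s, if anything falls off the work surface, if the arm or the gripper's body presses on something with over 40 N, if the wrist force passes 120 N, or if a joint passes its speed limit or range.

## Working session

There is one attempt and no reset: what is moved stays moved. The work goes in short steps, Python scripts to look and compute and a shell command to move; the robot and the scene stay as the last step left them, time stands still between calls to the robot, and variables do not carry over. Pictures are saved under pics/ and viewed, and the job is handed in when it is done.

```bash
ls; mkdir -p pics; python3 - <<'E'
from workcell import manip,cams
import cv2
print(manip.get_obs())
for n in ("top","side","wrist"):
    c=cams.camera(n); cv2.imwrite(f"pics/{n}0.png",c["color"])
    print(n,{k:v for k,v in c.items() if k not in("color","depth")})
    for d in cams.recognise(n,"canister_1"): print(d)
    print('crate',cams.recognise(n,"crate_floor"))
E
```

```text
pics
{'clock': 0.0, 'joint_pos': array([ 1.15142352,  0.33289693, -0.06471359,  1.46094622,  0.02162422,
        1.34990379, -0.08850295]), 'joint_velocities': array([-0.00096576,  0.00147567, -0.00146008,  0.00057738,  0.00095628,
        0.00085327,  0.00125841]), 'tau': array([ 4.64107125e-04, -6.25434065e+01,  4.95156879e-02, -3.91607094e+01,
        1.62977586e-02,  9.76619282e-03,  2.01114415e-05]), 'position': array([ 0.24135088, -0.57604754,  0.19229803]), 'ee_rot': array([-0.69310333, -0.13987292,  0.69336624, -0.13887619]), 'ft_force': array([0.4141366 , 1.0438333 , 0.01140287]), 'torque': array([4.64282979e-03, 1.09127450e-02, 6.58781727e-05]), 'grip_width': 1.0011822304891915}
top {'camera_matrix': array([[562.70046903,   0.        , 320.70855538],
       [  0.        , 562.70046903, 246.18047332],
       [  0.        ,   0.        ,   1.        ]]), 'distortion': array([-0.06885603,  0.        ,  0.        ,  0.        ,  0.        ]), 'origin': array([ 0.42981245, -0.00797547,  0.95392249]), 'attitude': array([-0.69760373,  0.71469442, -0.03161764,  0.03951257])}
{'box'
[... 982 characters left out ...]
onf': 0.6}
crate [{'box': [278.8, 112.7, 63.5, 49.3], 'conf': 0.64}]
wrist {'camera_matrix': array([[337.79550369,   0.        , 319.48076799],
       [  0.        , 337.79550369, 246.5503432 ],
       [  0.        ,   0.        ,   1.        ]]), 'distortion': array([-0.05678292,  0.        ,  0.        ,  0.        ,  0.        ]), 'T_tool_cam': array([[ 1.15280026e-03, -3.29691169e-01,  9.44088134e-01,
        -1.81270710e-01],
       [ 9.99999330e-01,  2.80791997e-04, -1.12301469e-03,
         1.10636658e-03],
       [ 1.05155635e-04,  9.44088796e-01,  3.29691272e-01,
        -8.38173514e-02],
       [ 0.00000000e+00,  0.00000000e+00,  0.00000000e+00,
         1.00000000e+00]])}
crate []
```

View pics/top0.png

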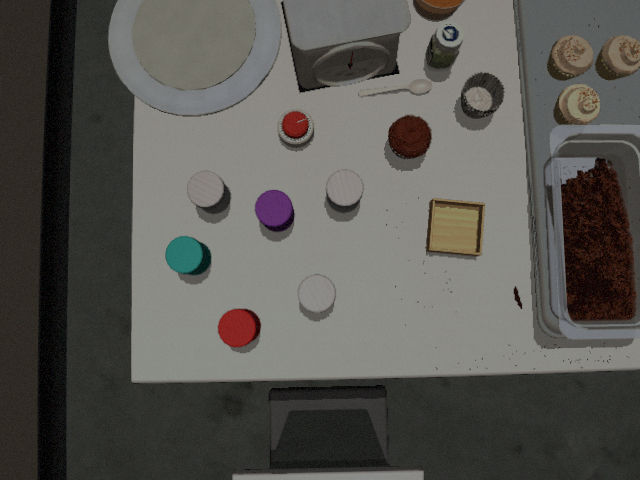

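View pics/side0.png

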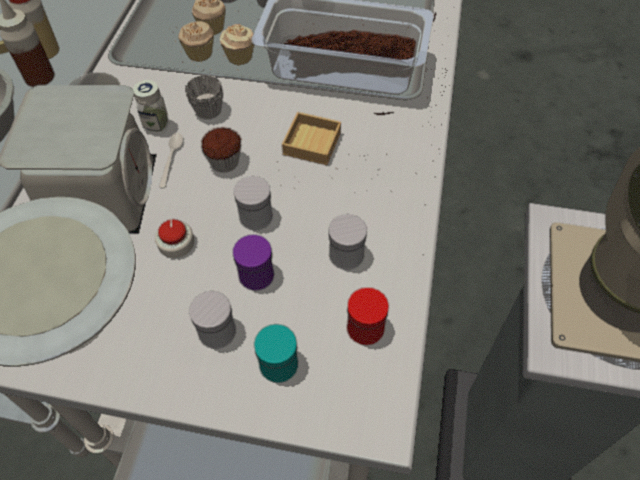

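The three grey-white lids in the top view are at (206,189), (345,189) and (317,294). Purple (274,210), turquoise (186,255) and red (239,328) are the look-alikes, ruled out by colour. The crate is at (455,228). Next I'll measure positions and make an enlarged crop to confirm.

```bash
cat > h.py <<'E'
from workcell import manip,cams
import numpy as np,cv2
from scipy.spatial.transform import Rotation as R
def cloud(c,T=None):
    h,w=c["depth"].shape
    u,v=np.meshgrid(np.arange(w),np.arange(h))
    p=cv2.undistortPoints(np.stack([u,v],-1).reshape(-1,1,2).astype(np.float64),c["camera_matrix"],c["distortion"]).reshape(h,w,2)
    P=np.dstack([p,np.ones((h,w))])*c["depth"][...,None]
    if T is None:
        return P@R.from_quat(c["attitude"]).as_matrix().T+c["origin"]
    return P@T[:3,:3].T+T[:3,3]
def toolT(o):
    T=np.eye(4);T[:3,:3]=R.from_quat(o["ee_rot"]).as_matrix();T[:3,3]=o["position"];return T
def wcloud():
    o=manip.get_obs();c=cams.camera("wrist");return c,cloud(c,toolT(o)@c["T_tool_cam"])
def lid(P,m,color=None):
    q=P[m&(P[...,2]>0.055)&(P[...,2]<0.2)]
    zt=np.percentile(q[:,2],80);q=q[abs(q[:,2]-zt)<.006]
    (cx,cy),r=cv2.minEnclosingCircle(np.float32(q[:,:2]*1000))
    return q.mean(0),(cx/1000,cy/1000,r),len(q)
E
python3 - <<'E'
from h import *
for n in("top","side"):
    c=cams.camera(n);P=cloud(c)
    for d in cams.outline_of(n,"canister_1"):
        m=d["region"];print(n,d["box"],d["conf"],c["color"][m].mean(0).round(),[np.round(x,4) for x in lid(P,m)])
    for d in cams.outline_of(n,"crate_floor"):
        m=d["region"];q=P[m];rim=q[(q[:,2]>.02)&(q[:,2]<.045)]; fl=q[abs(q[:,2]-.004)<.006]
        print("crate",d["conf"],cv2.minAreaRect(np.float32(rim[:,:2]*1000)),fl.mean(0),np.percentile(q[:,2],[5,50,95]))
    if n=="top": cv2.imwrite("pics/crop.png",cv2.resize(c["color"][150:340,150:500],None,fx=2.2,fy=2.2,interpolation=2))
m=R.from_quat(manip.get_obs()["ee_rot"]).as_matrix();print(m.round(3))
E
```

```text
top [327.9, 171.8, 37.2, 41.8] 0.73 [113. 116. 120.] [array([ 0.6111, -0.0388,  0.0745]), array([ 0.6113, -0.039 , 30.0353]), np.int64(1074)]
top [219.3, 306.8, 41.1, 40.4] 0.73 [ 34.  37. 124.] [array([0.3947, 0.1349, 0.0746]), array([ 0.3954,  0.1355, 29.7007]), np.int64(1102)]
top [253.9, 191.9, 41.8, 40.6] 0.63 [92. 44. 81.] [array([0.5813, 0.075 , 0.0746]), array([ 0.5818,  0.0753, 29.8159]), np.int64(1089)]
top [188.5, 175.1, 42.2, 39.9] 0.61 [105. 107. 112.] [array([0.6152, 0.183 , 0.0746]), array([ 0.6157,  0.1832, 30.0625]), np.int64(1051)]
top [162.3, 234.1, 49.1, 40.9] 0.61 [91. 97. 36.] [array([0.5106, 0.2169, 0.0745]), array([ 0.5107,  0.2177, 30.3754]), np.int64(1111)]
top [297.4, 277.0, 40.0, 36.6] 0.6 [131. 134. 136.] [array([0.4448, 0.0099, 0.0745]), array([4.45000e-01, 9.90000e-03, 2.96921e+01]), np.int64(1124)]
crate 0.79 ((550.6648559570312, -224.92141723632812), (88.0873031616211, 89.39900970458984), 83.41874694824219) [ 0.5522005  -0.22815498  0.00359422] [0.00100616 0.0044667  0.030134  ]
side [344.7, 287.6, 43.9, 56.1] 0.93 [ 32.  34. 140.] [array([0.3938, 0.1
[... 327 characters left out ...]
 np.int64(1040)]
side [186.4, 288.3, 49.7, 60.2] 0.84 [121. 123. 128.] [array([0.6141, 0.1848, 0.075 ]), array([ 0.6149,  0.1833, 30.8733]), np.int64(1209)]
side [233.5, 172.9, 39.7, 56.0] 0.83 [113. 115. 120.] [array([ 0.6109, -0.0376,  0.0753]), array([ 0.6114, -0.0392, 30.9589]), np.int64(869)]
side [327.9, 212.9, 40.8, 57.7] 0.74 [117. 119. 124.] [array([0.4445, 0.0108, 0.0754]), array([4.45400e-01, 9.50000e-03, 3.08433e+01]), np.int64(970)]
crate 0.81 ((550.42138671875, -225.271484375), (93.59971618652344, 89.17143249511719), 82.1186294555664) [ 0.55217763 -0.23160541  0.00516576] [0.00276219 0.00918617 0.03101688]
[[ 0.     0.386 -0.922]
 [-0.    -0.922 -0.386]
 [-1.     0.    -0.   ]]
```

View pics/crop.png

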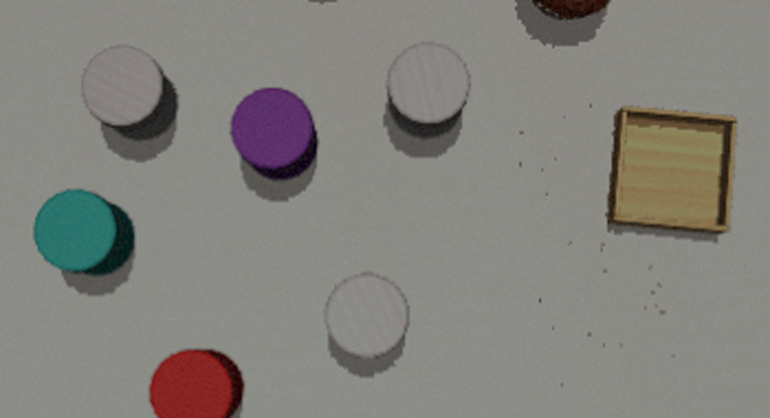

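A is at (0.611,-0.039), B at (0.445,0.010), C at (0.615,0.183) and the crate middle at (0.5505,-0.225). The crop confirms three grey-white canisters, with the coloured look-alikes clearly separate. I'll head for A first.

```bash
python3 -m handwheel '0 -25 -39 0 0 0 85; 0 -25 -39 0 0 0 85; 0 -25 -39 0 0 0 85; 0 -25 -39 0 0 0 85; 0 -25 -39 0 0 0 85; 0 -25 -39 0 0 0 85; 0 -25 -39 0 0 0 85' 50
cat > go.py <<'E'
import sys
from h import *
o=manip.get_obs();M=R.from_quat(o["ee_rot"]).as_matrix();t=np.array([float(a) for a in sys.argv[1:4]])
d=M.T@(t-o["position"])*1000
# tilt: rotation bringing tool x to world -z
x=M[:,0];ax=np.cross(x,[0,0,-1.]);
print("t",round(o["clock"],2),"pos",o["position"].round(4),"shift tool mm",d.round(1),"tilt fix(tool rotvec)",(M.T@ax).round(4),"F",o["ft_force"].round(2),"w",round(o["grip_width"],3),"q",o["joint_pos"].round(2))
E
python3 go.py 0.611 -0.039 0.15
```

```text
clock: 1.45
position: [0.4265, -0.3079, 0.1934]
ee_rot: [0.693, 0.139, -0.693, 0.14]
ft_force: [0.3, -0.2, -0.5]
grip_width: 0.993
t 1.45 pos [ 0.4265 -0.3079  0.1934] shift tool mm [  43.4 -176.8 -274. ] tilt fix(tool rotvec) [ 0.     -0.0002 -0.0008] F [ 0.32 -0.15 -0.46] w 0.993 q [ 0.8   0.13 -0.29  1.71  0.04  1.31 -0.67]
```

```bash
python3 -m handwheel '6 -25 -39 0 0 0 85; 6 -25 -39 0 0 0 85; 6 -25 -39 0 0 0 85; 6 -25 -39 0 0 0 85; 6 -25 -39 0 0 0 85; 6 -25 -39 0 0 0 85; 6 -26 -40 0 0 0 85; 0 0 0 0 0 0 85' ;python3 go.py 0.611 -0.039 0.15
python3 - <<'E'
from h import *
c,P=wcloud();cv2.imwrite("pics/w1.png",c["color"])
for d in cams.outline_of("wrist","canister_1"):
    m=d["region"]
    try: print(d["box"],d["conf"],c["color"][m].mean(0).round(),[np.round(x,4) for x in lid(P,m)])
    except Exception as e: print(d["box"],e)
E
```

```text
clock: 2.25
position: [0.6119, -0.0331, 0.15]
ee_rot: [0.693, 0.144, -0.692, 0.141]
ft_force: [-0.7, -0.1, 0.4]
grip_width: 0.994
t 2.25 pos [ 0.6119 -0.0331  0.15  ] shift tool mm [-0.   5.   3.2] tilt fix(tool rotvec) [ 0.     -0.0013  0.0041] F [-0.72 -0.09  0.37] w 0.994 q [ 0.37  0.37 -0.49  1.53  0.17  1.28 -1.31]
[18.8, 83.6, 123.7, 82.5] 0.88 [116. 117. 127.] [array([0.617 , 0.1806, 0.0755]), array([ 0.6156,  0.1825, 30.5062]), np.int64(4898)]
[208.1, 311.5, 45.7, 90.2] 0.79 [68. 69. 74.] [array([ 0.448 , -0.0077,  0.0754]), array([4.45500e-01, 1.00000e-03, 2.81355e+01]), np.int64(952)]
[142.8, 176.6, 98.8, 83.8] 0.77 [114.  54. 100.] [array([0.5833, 0.073 , 0.0755]), array([ 0.5816,  0.0736, 30.1673]), np.int64(4250)]
[0.9, 185.7, 85.9, 80.9] 0.76 [79. 84. 26.] [array([0.5152, 0.2029, 0.0752]), array([ 0.511 ,  0.2152, 30.2631]), np.int64(1954)]
[292.5, 189.2, 70.9, 90.2] 0.59 [134. 135. 146.] [array([ 0.6128, -0.0394,  0.0754]), array([ 0.6115, -0.0402, 29.9476]), np.int64(4103)]
[46.3, 310.1, 92.2, 85.8] 0.56 [ 24.  27. 118.] [array([0.4003, 0.1359, 0.0755]), array([ 0.395 ,  0.134 , 30.5867]), np.int64(2074)]
```

View pics/w1.png

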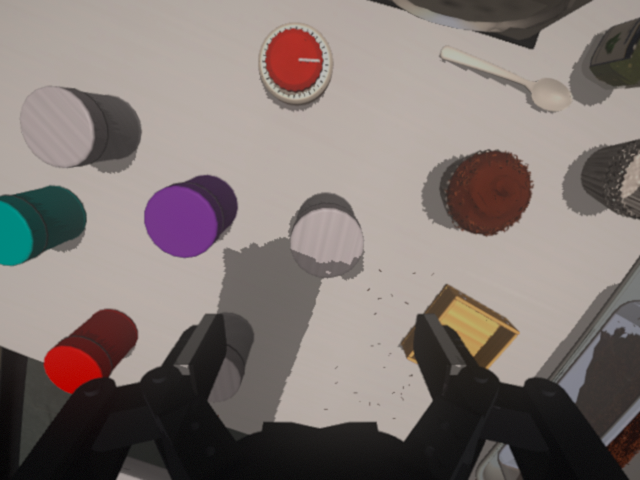

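The wrist view shows A at (327,238), ahead of the fingers, and depth puts it at (0.6115,-0.040), agreeing with the fixed cameras. I'll centre, descend and grip.

```bash
python3 -m handwheel '0 5.5 3.4 0 -0.001 0.004 85; 25 0 0 0 0 0 85; 35 0 0 0 0 0 85; 30 0 0 0 0 0 85; 15 0 0 0 0 0 85; 9 0 0 0 0 0 85; 0 0 0 0 0 0 85' ;python3 go.py 0.6113 -0.0395 0.036
```

```text
clock: 3.05
position: [0.6092, -0.049, 0.037]
ee_rot: [-0.693, -0.138, 0.694, -0.141]
ft_force: [-0.3, -1.0, 0.4]
grip_width: 0.992
t 3.05 pos [ 0.6092 -0.049   0.037 ] shift tool mm [ 0.9 -8.  -5.6] tilt fix(tool rotvec) [ 0.      0.0016 -0.0041] F [-0.29 -1.02  0.37] w 0.992 q [ 0.36  0.47 -0.46  1.65  0.24  1.07 -1.34]
```

```bash
python3 -m handwheel '0 0 0 0 0 0 85; 0 0 0 0 0 0 85' ;python3 go.py 0.6113 -0.0395 0.036
```

```text
clock: 3.25
position: [0.6105, -0.0483, 0.0386]
ee_rot: [0.694, 0.138, -0.693, 0.141]
ft_force: [0.8, 0.6, 0.3]
grip_width: 1.0
t 3.25 pos [ 0.6105 -0.0483  0.0386] shift tool mm [ 2.6 -7.8 -4.1] tilt fix(tool rotvec) [ 0.     -0.001  -0.0052] F [0.79 0.64 0.28] w 1.0 q [ 0.36  0.47 -0.46  1.65  0.24  1.07 -1.34]
```

```bash
python3 -m handwheel '1.5 -8 -4.5 0 0 -0.0045 85; 0 0 0 0 0 0 85;0 0 0 0 0 0 85;0 0 0 0 0 0 85' ;python3 go.py 0.6113 -0.0395 0.036
```

```text
clock: 3.65
position: [0.6106, -0.0391, 0.0356]
ee_rot: [-0.693, -0.139, 0.694, -0.139]
ft_force: [-0.1, -1.0, 1.3]
grip_width: 0.996
t 3.65 pos [ 0.6106 -0.0391  0.0356] shift tool mm [-0.4  0.7 -0.5] tilt fix(tool rotvec) [0.     0.001  0.0003] F [-0.12 -1.    1.29] w 0.996 q [ 0.35  0.48 -0.46  1.65  0.23  1.07 -1.35]
```

```bash
python3 -m handwheel '0 0 0 0 0 0 50; 0 0 0 0 0 0 50;0 0 0 0 0 0 50;0 0 0 0 0 0 50;0 0 0 0 0 0 50;0 0 0 0 0 0 50' 50;python3 go.py 0.6113 -0.0395 0.036
```

```text
clock: 4.25
position: [0.6105, -0.0391, 0.0356]
ee_rot: [-0.693, -0.139, 0.694, -0.139]
ft_force: [-0.1, -0.8, -0.7]
grip_width: 0.586
t 4.25 pos [ 0.6105 -0.0391  0.0356] shift tool mm [-0.4  0.7 -0.5] tilt fix(tool rotvec) [-0.      0.001   0.0004] F [-0.08 -0.8  -0.66] w 0.586 q [ 0.35  0.48 -0.46  1.65  0.23  1.07 -1.35]
```

The opening reached the commanded 50 mm, which should be impossible with a 60 mm canister between the pads. I'll look.

```bash
python3 - <<'E'
from h import *
for n in("top","side","wrist"):
    c=cams.camera(n); 
    im=c["color"]; cv2.imwrite(f"pics/{n}2.png",im if n!="side" else cv2.resize(im[130:330,150:400],None,fx=2.5,fy=2.5))
    P=cloud(c) if n!="wrist" else cloud(c,toolT(manip.get_obs())@c["T_tool_cam"])
    for d in cams.outline_of(n,"canister_1"):
        m=d["region"]
        try: print(n,d["box"],d["conf"],[np.round(x,4) for x in lid(P,m)])
        except Exception as e: pass
print(manip.get_obs()["grip_width"],manip.tcp_to_grasp)
E
```

```text
top [297.3, 279.4, 39.6, 30.9] 0.97 [array([0.4449, 0.0095, 0.0745]), array([4.44900e-01, 9.70000e-03, 2.99388e+01]), np.int64(1131)]
top [221.2, 308.9, 37.9, 37.0] 0.91 [array([0.3947, 0.1346, 0.0746]), array([ 0.3949,  0.1349, 29.2178]), np.int64(1086)]
top [188.5, 173.3, 43.5, 42.1] 0.88 [array([0.6155, 0.1831, 0.0746]), array([ 0.6154,  0.1835, 30.0077]), np.int64(1040)]
top [252.9, 190.3, 39.9, 40.4] 0.82 [array([0.5813, 0.075 , 0.0746]), array([ 0.5817,  0.0752, 29.8279]), np.int64(1091)]
top [162.4, 234.2, 47.8, 40.6] 0.71 [array([0.5108, 0.2171, 0.0745]), array([ 0.5112,  0.2179, 30.5237]), np.int64(1125)]
side [233.1, 177.3, 38.4, 53.7] 0.94 [array([ 0.6118, -0.0335,  0.075 ]), array([ 0.6107, -0.0377, 31.0749]), np.int64(430)]
side [329.4, 215.0, 39.4, 55.3] 0.73 [array([0.4447, 0.0107, 0.0753]), array([4.45300e-01, 9.00000e-03, 3.12006e+01]), np.int64(986)]
side [189.5, 289.7, 44.9, 61.0] 0.69 [array([0.614 , 0.1848, 0.0751]), array([ 0.6134,  0.1835, 30.8633]), np.int64(1201)]
side [251.6, 326.0, 45.9, 57.2] 0.67 [array([0.5107, 0.2193, 0.075 ]), array([ 0.511 ,  0.2178, 30.4755]), np.int64(1352)]
side [234.1, 234.0, 39.8, 56.6] 0.65 [array([0.5809, 0.0763, 0.0752]), array([ 0.5814,  0.0746, 31.0743]), np.int64(1039)]
side [348.7, 287.5, 39.6, 57.8] 0.64 [array([0.394 , 0.1366, 0.075 ]), array([ 0.3941,  0.135 , 30.3489]), np.int64(1225)]
wrist [3.2, 374.8, 68.3, 105.2] 0.8 [array([0.4078, 0.109 , 0.0659]), array([ 0.4044,  0.1105, 16.1089]), np.int64(436)]
wrist [18.6, 192.3, 172.1, 142.3] 0.78 [array([0.5849, 0.0723, 0.0754]), array([ 0.5818,  0.0734, 30.6248]), np.int64(10886)]
wrist [154.8, 417.9, 56.1, 62.1] 0.7 [array([ 0.4707, -0.0007,  0.0733]), array([ 4.67200e-01, -2.10000e-03,  1.15501e+01]), np.int64(504)]
wrist [260.9, 214.3, 121.5, 154.7] 0.63 [array([ 0.6142, -0.0388,  0.0754]), array([ 0.6115, -0.0404, 30.3113]), np.int64(10349)]
0.5836193860410427 0.0187
```

View pics/side2.png

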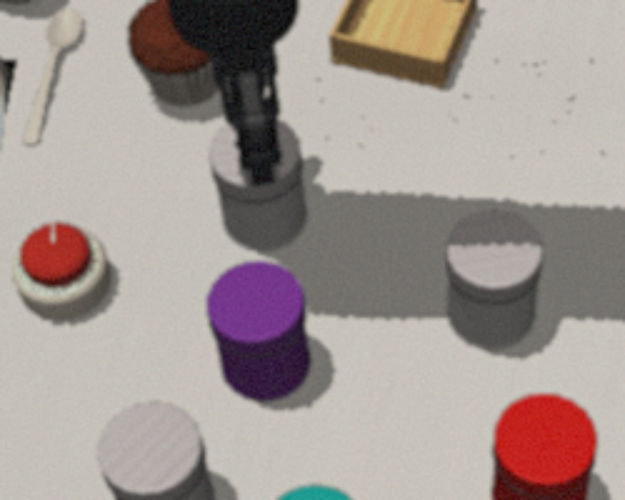

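View pics/wrist2.png

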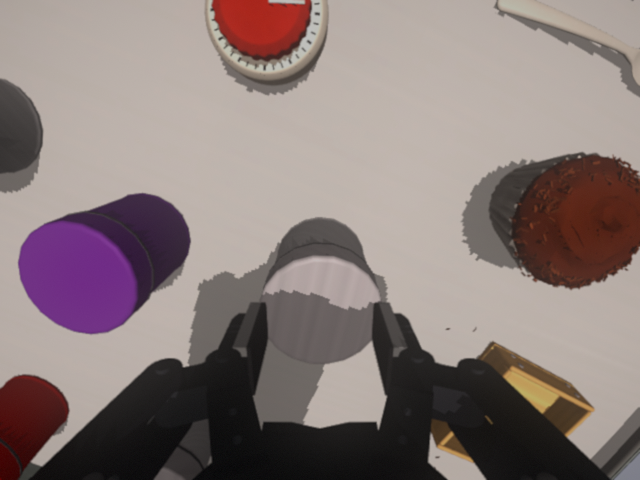

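The canister sits centred between the pads and hasn't moved, so the width reading is probably nonlinear. I'll command a narrower opening to make sure the grip is on the object.

```bash
python3 -m handwheel '0 0 0 0 0 0 30; 0 0 0 0 0 0 30;0 0 0 0 0 0 30;0 0 0 0 0 0 30' 50;python3 go.py 0.6113 -0.0395 0.036
```

```text
clock: 4.95
position: [0.6115, -0.04, 0.0366]
ee_rot: [0.694, 0.139, -0.693, 0.14]
ft_force: [0.2, -3.9, 6.4]
grip_width: 0.353
t 4.95 pos [ 0.6115 -0.04    0.0366] shift tool mm [ 0.6 -0.6  0. ] tilt fix(tool rotvec) [ 0.     -0.0005 -0.0015] F [ 0.19 -3.86  6.36] w 0.353 q [ 0.35  0.48 -0.46  1.65  0.24  1.07 -1.35]
```

```bash
python3 - <<'E'
from h import *
c,P=wcloud();cv2.imwrite("pics/w3.png",c["color"])
for d in cams.outline_of("wrist","canister_1"):
    print(d["box"],[np.round(x,4) for x in lid(P,d["region"])])
c=cams.camera("side");cv2.imwrite("pics/s3.png",cv2.resize(c["color"][130:270,180:340],None,fx=4,fy=4,interpolation=2))
print(manip.get_obs()["grip_width"],manip.get_obs()["ft_force"])
E
```

```text
[3.4, 375.3, 65.2, 104.7] [array([0.4075, 0.1088, 0.0658]), array([ 0.4042,  0.1105, 15.7112]), np.int64(425)]Traceback (most recent call last):
  File "<stdin>", line 4, in <module>
  File "h.py", line 18, in lid
    zt=np.percentile(q[:,2],80);q=q[abs(q[:,2]-zt)<.006]
    return _quantile_unchecked(
        a, q, axis, out, overwrite_input, method, keepdims, weights)
    return _ureduce(a,
                    func=_quantile_ureduce_func,
    ...<5 lines>...
                    overwrite_input=overwrite_input,
                    method=method)
    r = func(a, **kwargs)
    result = _quantile(arr,
                       quantiles=q,
    ...<2 lines>...
                       out=out,
                       weights=wgt)
    slices_having_nans = np.isnan(arr[-1, ...])
                                  ~~~^^^^^^^^^
IndexError: index -1 is out of bounds for axis 0 with size 0
```

View pics/w3.png

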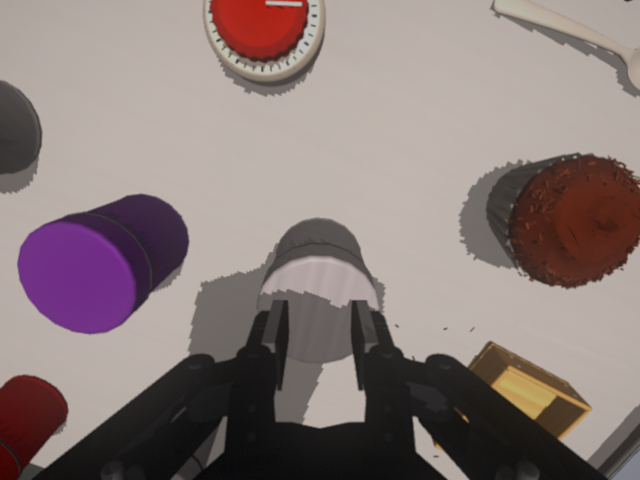

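The wrist view shows the fingers passing in front of (over) the lid at about (280,305) and (360,305), not around the canister. I'll measure where the fingertips really are in the depth data.

```bash
python3 - <<'E'
from h import *
o=manip.get_obs();c=cams.camera("wrist");Q=cloud(c,c["T_tool_cam"])
for (u,v) in [(280,302),(282,310),(284,330),(282,360),(358,302),(356,320),(360,350),(265,320),(375,320),(320,300),(320,350)]:
    print((u,v),c["depth"][v,u].round(4),(Q[v,u]*1000).round(1))
c=cams.camera("side");P=cloud(c);cv2.imwrite("pics/s3.png",cv2.resize(c["color"][130:270,180:340],None,fx=4,fy=4,interpolation=2))
dark=c["color"].max(2)<45
q=P[dark&(abs(P[...,0]-.611)<.08)&(abs(P[...,1]+.04)<.08)]
print(np.percentile(q[:,2],[0,1,2,5,10,20]))
print(o["position"],o["ft_force"],o["grip_width"])
E
```

```text
(280, 302) 0.1523 [-45.8 -16.9 -10. ]
(282, 310) 0.1469 [-51.7 -15.4  -9.3]
(284, 330) 0.1431 [-57.9 -14.1  -3.1]
(282, 360) 0.1351 [-68.8 -14.1   3.8]
(358, 302) 0.1515 [-46.4  18.3 -10.3]
(356, 320) 0.1399 [-59.3  16.1  -8.9]
(360, 350) 0.1245 [-76.3  16.   -6.5]
(265, 320) 0.1469 [-53.2 -22.8  -5.1]
(375, 320) 0.146 [-53.9  25.1  -5.6]
(320, 300) 0.16 [-38.6   1.2  -7.1]
(320, 350) 0.1684 [-39.4   1.2  20.6]
[0.04903657 0.09491128 0.12263975 0.14504916 0.16570401 0.20009796]
[ 0.61150929 -0.04006087  0.03655459] [ 1.10254135 -3.1039699   6.82519606] 0.3510915909281513
```

View pics/s3.png

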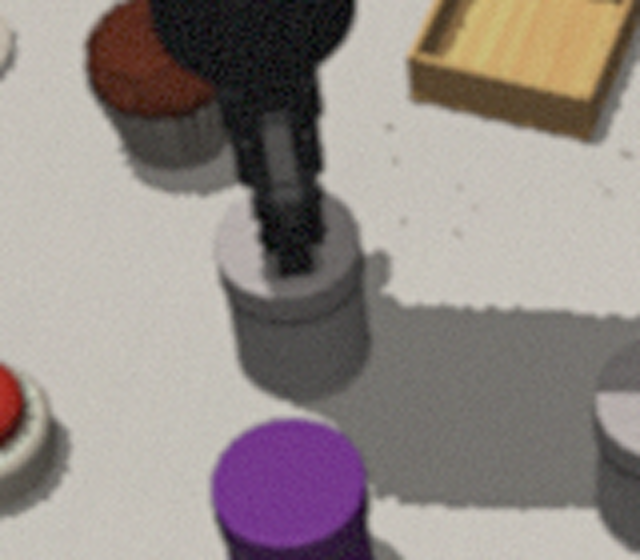

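Depth puts the visible fingertips about 40–45 mm behind the reported TCP, and the 6.8 N upward force shows they're pressing on the lid at z = 0.075 with the TCP reading 0.037. So the real finger ends are about 38 mm short of the nominal TCP. I'll raise, open, and check that offset before going lower.

```bash
python3 -m handwheel '-15 0 0 0 0 0 30; -15 0 0 0 0 0 85;0 0 0 0 0 0 85;0 0 0 0 0 0 85;0 0 0 0 0 0 85;0 0 0 0 0 0 85' 50;python3 go.py 0.6113 -0.0395 -0.007
python3 - <<'E'
from h import *
o=manip.get_obs();c=cams.camera("wrist");Q=cloud(c,c["T_tool_cam"]);P=cloud(c,toolT(o)@c["T_tool_cam"])
cv2.imwrite("pics/w4.png",c["color"])
dark=(c["color"].max(2)<50)&(c["depth"]>0)&(abs(Q[...,2])<.03)&(abs(Q[...,1])<.06)&(Q[...,0]<-.02)&(Q[...,0]>-.12)
q=Q[dark]*1000;print(len(q),np.percentile(q[:,0],[90,95,98,99,99.5,100]))
t=q[q[:,0]>np.percentile(q[:,0],97)];print(t[t[:,1]<0].mean(0),t[t[:,1]>0].mean(0))
for d in cams.outline_of("wrist","canister_1"):
    try: print(d["box"],[np.round(x,4) for x in lid(P,d["region"])])
    except Exception: pass
E
```

```text
clock: 5.75
position: [0.6102, -0.039, 0.065]
ee_rot: [-0.693, -0.14, 0.694, -0.139]
ft_force: [0.6, -0.6, -0.2]
grip_width: 0.996
t 5.75 pos [ 0.6102 -0.039   0.065 ] shift tool mm [72.   0.9 -1. ] tilt fix(tool rotvec) [0.     0.0018 0.0009] F [ 0.6  -0.62 -0.24] w 0.996 q [ 0.36  0.45 -0.47  1.62  0.22  1.13 -1.34]
18514 [-73.06396413 -65.11655074 -59.41729648 -56.80843935 -55.49378375
 -52.90125321]
[-57.7907958  -41.97964672  -0.12648825] [-58.3056191   43.92091916  -0.4813983 ]
[0.6, 350.9, 87.5, 119.3] [array([0.4022, 0.1204, 0.0751]), array([ 0.3958,  0.1278, 29.5963]), np.int64(1491)]
[269.8, 204.5, 104.9, 127.6] [array([ 0.6136, -0.0393,  0.0754]), array([ 0.6115, -0.0399, 30.1011]), np.int64(8092)]
[62.0, 185.1, 144.2, 121.8] [array([0.5843, 0.0726, 0.0754]), array([ 0.5817,  0.0736, 30.3517]), np.int64(8263)]
[0.0, 76.9, 76.7, 96.4] [array([0.6203, 0.1548, 0.0594]), array([ 0.6186,  0.1597, 19.2113]), np.int64(610)]
```

View pics/w4.png

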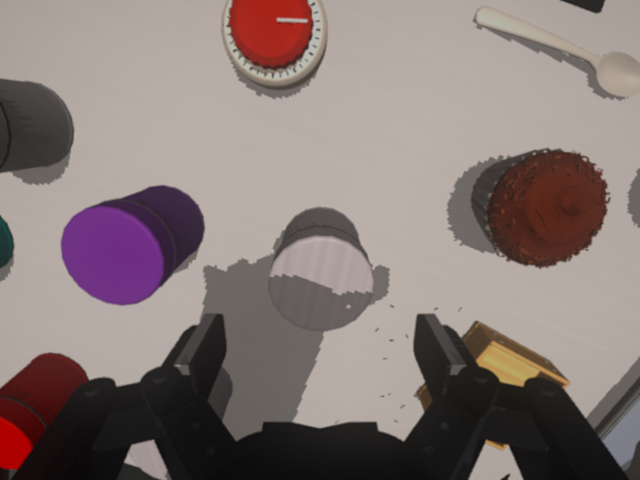

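With the gripper open, the fingertips sit about 54 mm behind the nominal TCP, against about 38 mm at 30 mm opening. For the pads to centre 20 mm below the top, TCP z must be about -0.007. The lid is still at (0.6115,-0.040), not displaced.

```bash
python3 -m handwheel '20 1 -1 0 0 0 85; 25 0 0 0 0 0 85;18 0 0 0 0 0 85;9 0 0 0 0 0 85;0 0 0 0 0 0 85;0 0 0 0 0 0 85;0 0 0 0 0 0 85' 50;python3 go.py 0.6115 -0.040 -0.007
```

```text
clock: 6.55
position: [0.6126, -0.0396, -0.0053]
ee_rot: [0.693, 0.139, -0.693, 0.139]
ft_force: [0.4, 0.0, 0.2]
grip_width: 0.997
t 6.55 pos [ 0.6126 -0.0396 -0.0053] shift tool mm [ 1.7 -0.1  1.2] tilt fix(tool rotvec) [ 0.     -0.0005 -0.0004] F [0.38 0.03 0.24] w 0.997 q [ 0.34  0.53 -0.45  1.67  0.26  1.   -1.37]
```

```bash
python3 -m handwheel '0 0 0 0 0 0 35; 0 0 0 0 0 0 35;0 0 0 0 0 0 35;0 0 0 0 0 0 35;0 0 0 0 0 0 35' 50;python3 go.py 0.6115 -0.040 -0.007
```

```text
clock: 7.05
position: [0.6124, -0.0396, -0.0053]
ee_rot: [0.693, 0.139, -0.693, 0.139]
ft_force: [-2.3, -0.1, 6.1]
grip_width: 0.709
t 7.05 pos [ 0.6124 -0.0396 -0.0053] shift tool mm [1.7 0.  0.9] tilt fix(tool rotvec) [-0.     -0.     -0.0003] F [-2.27 -0.13  6.15] w 0.709 q [ 0.34  0.53 -0.45  1.67  0.26  1.   -1.37]
```

Stopped at 60.5 mm, so it's gripped. I'll lift and weigh it.

```bash
python3 -m handwheel '-6 0 0 0 0 0 35; -12 0 0 0 0 0 35;-12 0 0 0 0 0 35;-6 0 0 0 0 0 35;0 0 0 0 0 0 35;0 0 0 0 0 0 35;0 0 0 0 0 0 35' 50;for i in 1 2 3; do python3 -m handwheel '0 0 0 0 0 0 35'|grep force; done;python3 go.py 0.6115 -0.040 -0.007
```

```text
clock: 7.75
position: [0.6114, -0.0397, 0.0291]
ee_rot: [-0.693, -0.14, 0.694, -0.139]
ft_force: [-0.1, 0.3, -1.7]
grip_width: 0.711
ft_force: [0.1, 0.2, -2.1]
ft_force: [0.3, 0.1, -2.6]
ft_force: [0.2, -0.1, -2.1]
t 8.05 pos [ 0.6117 -0.0396  0.0294] shift tool mm [36.4  0.3  0.3] tilt fix(tool rotvec) [-0.      0.0012  0.0006] F [ 0.23 -0.12 -2.06] w 0.71 q [ 0.35  0.49 -0.46  1.65  0.24  1.06 -1.35]
```

A weighs about 2.1 N, so it's light. I'll set it back down and go to B.

```bash
python3 -m handwheel '12 0 0 0 0 0 35; 12 0 0 0 0 0 35;8 0 0 0 0 0 35;4 0 0 0 0 0 35;0 0 0 0 0 0 35;0 0 0 0 0 0 35' 50;python3 go.py 0.6115 -0.040 -0.0055
```

```text
clock: 8.65
position: [0.6111, -0.0396, -0.0052]
ee_rot: [-0.692, -0.139, 0.694, -0.139]
ft_force: [-12.6, 0.4, 20.8]
grip_width: 0.704
t 8.65 pos [ 0.6111 -0.0396 -0.0052] shift tool mm [ 0.3  0.5 -0.3] tilt fix(tool rotvec) [-0.      0.0028  0.0004] F [-12.57   0.42  20.81] w 0.704 q [ 0.34  0.53 -0.45  1.67  0.26  1.   -1.37]
```

```bash
python3 -m handwheel '-1 0 0 0 0 0 35; 0 0 0 0 0 0 85;0 0 0 0 0 0 85;0 0 0 0 0 0 85; -15 0 0 0 0 0 85;-30 0 0 0 0 0 85;-30 0 0 0 0 0 85; -15 0 0 0 0 0 85' 50;python3 -m handwheel '0 -27.5 33.4 0 0 0 85; 0 -27.5 33.4 0 0 0 85;0 -27.5 33.4 0 0 0 85;0 -27.5 33.4 0 0 0 85;0 0 0 0 0 0 85;0 0 0 0 0 0 85;0 0 0 0 0 0 85';python3 go.py 0.445 0.0097 -0.006
python3 - <<'E'
from h import *
c,P=wcloud();cv2.imwrite("pics/w5.png",c["color"])
for d in cams.outline_of("wrist","canister_1"):
    try: print(d["box"],d["conf"],[np.round(x,4) for x in lid(P,d["region"])])
    except Exception: pass
E
```

```text
clock: 9.45
position: [0.6135, -0.0394, 0.0884]
ee_rot: [0.694, 0.139, -0.692, 0.14]
ft_force: [0.7, 0.2, -0.1]
grip_width: 0.993
clock: 10.15
position: [0.4472, 0.01, 0.0853]
ee_rot: [0.693, 0.139, -0.693, 0.139]
ft_force: [0.4, -0.4, 0.0]
grip_width: 0.995
t 10.15 pos [0.4472 0.01   0.0853] shift tool mm [91.3 -0.6  2.2] tilt fix(tool rotvec) [ 0.     -0.0002  0.    ] F [ 0.37 -0.41  0.03] w 0.995 q [ 0.42  0.07 -0.56  2.02  0.04  1.06 -1.33]
[244.8, 0.0, 118.4, 82.5] 0.79 [array([0.5681, 0.0681, 0.0752]), array([ 0.5772,  0.0719, 29.149 ]), np.int64(5544)]
[1.8, 0.0, 126.8, 95.0] 0.75 [array([0.509 , 0.202 , 0.0752]), array([ 0.5076,  0.2058, 27.1758]), np.int64(4907)]
[65.6, 204.8, 127.2, 112.0] 0.74 [array([0.3967, 0.1329, 0.0755]), array([ 0.3942,  0.1337, 30.4322]), np.int64(6270)]
[275.1, 203.2, 90.7, 115.6] 0.58 [array([0.4468, 0.0091, 0.0754]), array([4.44700e-01, 8.60000e-03, 3.01041e+01]), np.int64(6651)]
[434.5, 0.0, 149.1, 105.0] 0.56 [array([ 0.6064, -0.0405,  0.0751]), array([ 0.6107, -0.0408, 30.6191]), np.int64(9409)]
```

View pics/w5.png

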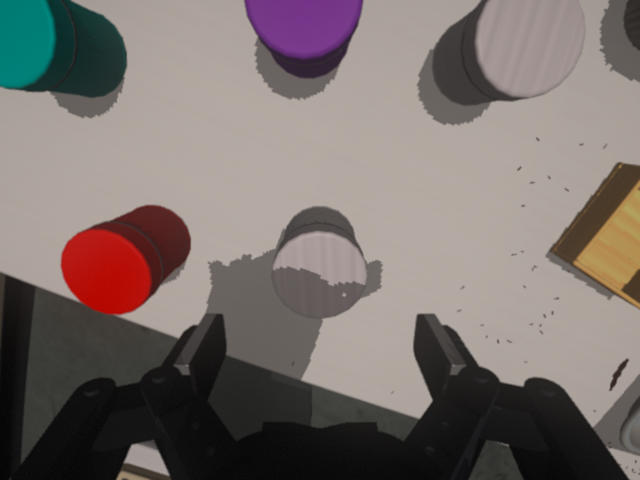

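B is grey-white, at (320,272) and centred between the fingers; A still stands upright at (528,45). I'll descend onto B.

```bash
python3 -m handwheel '20 0 2 0 0 0 85; 30 0 0 0 0 0 85;25 0 0 0 0 0 85;12 0 0 0 0 0 85;3 0 0 0 0 0 85;0 0 0 0 0 0 85;0 0 0 0 0 0 85' 50;python3 go.py 0.445 0.0093 -0.006
```

```text
clock: 10.95
position: [0.4453, 0.0095, -0.0042]
ee_rot: [0.693, 0.139, -0.693, 0.139]
ft_force: [0.1, -0.1, 0.9]
grip_width: 0.995
t 10.95 pos [ 0.4453  0.0095 -0.0042] shift tool mm [1.8 0.1 0.3] tilt fix(tool rotvec) [-0.     -0.0005 -0.0002] F [ 0.11 -0.11  0.86] w 0.995 q [ 0.39  0.21 -0.55  2.1   0.14  0.87 -1.41]
```

```bash
python3 -m handwheel '0 0 0 0 0 0 35; 0 0 0 0 0 0 35;0 0 0 0 0 0 35;0 0 0 0 0 0 35;0 0 0 0 0 0 35' 50;python3 go.py 0.445 0.0093 -0.006
```

```text
clock: 11.45
position: [0.445, 0.0093, -0.0042]
ee_rot: [0.693, 0.139, -0.693, 0.14]
ft_force: [-2.6, -0.1, 10.0]
grip_width: 0.699
t 11.45 pos [ 0.445   0.0093 -0.0042] shift tool mm [ 1.8  0.1 -0. ] tilt fix(tool rotvec) [-0.     -0.0001 -0.0006] F [-2.56 -0.07 10.01] w 0.699 q [ 0.39  0.21 -0.55  2.1   0.14  0.87 -1.41]
```

```bash
python3 -m handwheel '-6 0 0 0 0 0 35; -12 0 0 0 0 0 35;-12 0 0 0 0 0 35;-6 0 0 0 0 0 35;0 0 0 0 0 0 35;0 0 0 0 0 0 35;0 0 0 0 0 0 35' 50;for i in 1 2 3; do python3 -m handwheel '0 0 0 0 0 0 35'|grep force; done;python3 go.py 0.445 0.0093 -0.006
```

```text
clock: 12.15
position: [0.4439, 0.0094, 0.0304]
ee_rot: [-0.693, -0.139, 0.694, -0.139]
ft_force: [-0.2, -0.4, -2.8]
grip_width: 0.696
ft_force: [0.5, 0.3, -2.1]
ft_force: [-0.1, -0.6, -2.7]
ft_force: [0.7, -0.3, -1.4]
t 12.45 pos [0.4441 0.0094 0.0305] shift tool mm [36.5  0.5 -0.8] tilt fix(tool rotvec) [-0.      0.0013  0.0007] F [ 0.65 -0.35 -1.43] w 0.694 q [ 0.41  0.15 -0.56  2.07  0.1   0.94 -1.38]
```

B is also light at about 2.2 N, so C should be the heavy one. I'll put B down and go to C, where its weight will be felt too.

```bash
python3 -m handwheel '12 0 0 0 0 0 35; 12 0 0 0 0 0 35;7 0 0 0 0 0 35;3.5 0 0 0 0 0 35;0 0 0 0 0 0 35' 50;python3 go.py 0.445 0.0093 -0.0042; python3 -m handwheel '0 0 0 0 0 0 85;0 0 0 0 0 0 85;0 0 0 0 0 0 85; -15 0 0 0 0 0 85;-30 0 0 0 0 0 85;-30 0 0 0 0 0 85; -15 0 0 0 0 0 85' 50;python3 go.py 0.6154 0.1830 0.085
```

```text
clock: 12.95
position: [0.4439, 0.0096, -0.004]
ee_rot: [-0.692, -0.14, 0.694, -0.139]
ft_force: [0.4, -0.2, -1.6]
grip_width: 0.696
t 12.95 pos [ 0.4439  0.0096 -0.004 ] shift tool mm [ 0.2  0.7 -0.9] tilt fix(tool rotvec) [-0.      0.002   0.0008] F [ 0.45 -0.24 -1.62] w 0.696 q [ 0.39  0.21 -0.55  2.1   0.14  0.87 -1.41]
clock: 13.65
position: [0.4455, 0.0096, 0.0887]
ee_rot: [0.694, 0.139, -0.693, 0.14]
ft_force: [0.2, 0.7, -0.2]
grip_width: 0.994
t 13.65 pos [0.4455 0.0096 0.0887] shift tool mm [   3.9  -94.3 -223.7] tilt fix(tool rotvec) [ 0.     -0.0017 -0.001 ] F [ 0.19  0.7  -0.16] w 0.994 q [ 0.43  0.06 -0.56  2.02  0.04  1.07 -1.33]
```

```bash
python3 -m handwheel '0 -18 -43 0 0 0 85; 0 -19 -45 0 0 0 85;0 -19 -45 0 0 0 85;0 -19 -45 0 0 0 85;0 -19 -45.5 0 0 0 85;0 0 0 0 0 0 85;0 0 0 0 0 0 85;0 0 0 0 0 0 85';python3 go.py 0.6154 0.183 -0.0055
python3 - <<'E'
from h import *
c,P=wcloud();cv2.imwrite("pics/w6.png",c["color"])
for d in cams.outline_of("wrist","canister_1"):
    try: print(d["box"],d["conf"],[np.round(x,4) for x in lid(P,d["region"])])
    except Exception: pass
E
```

```text
clock: 14.45
position: [0.6138, 0.1814, 0.0859]
ee_rot: [-0.693, -0.139, 0.694, -0.139]
ft_force: [-0.4, -0.7, -0.6]
grip_width: 0.997
t 14.45 pos [0.6138 0.1814 0.0859] shift tool mm [91.4 -0.9 -2.3] tilt fix(tool rotvec) [-0.      0.0016 -0.0003] F [-0.38 -0.7  -0.59] w 0.997 q [ 0.09  0.51 -0.6   1.52  0.3   1.21 -1.73]
[384.0, 280.4, 101.5, 118.9] 0.86 [array([0.5811, 0.0824, 0.075 ]), array([ 0.5816,  0.0746, 30.0972]), np.int64(1410)]
[255.5, 413.3, 43.6, 20.7] 0.81 [array([0.6167, 0.1982, 0.1977]), array([6.167e-01, 1.982e-01, 1.000e-04]), np.int64(1)]
[207.6, 294.8, 64.2, 113.7] 0.73 [array([0.5152, 0.2045, 0.0754]), array([ 0.5125,  0.2115, 29.3696]), np.int64(2233)]
[269.7, 198.2, 97.7, 112.4] 0.63 [array([0.6175, 0.1836, 0.0754]), array([ 0.6157,  0.1829, 29.9825]), np.int64(6742)]
[507.3, 296.5, 122.0, 112.7] 0.59 [array([ 0.6151, -0.037 ,  0.075 ]), array([ 0.6118, -0.0399, 30.4079]), np.int64(3620)]
```

View pics/w6.png

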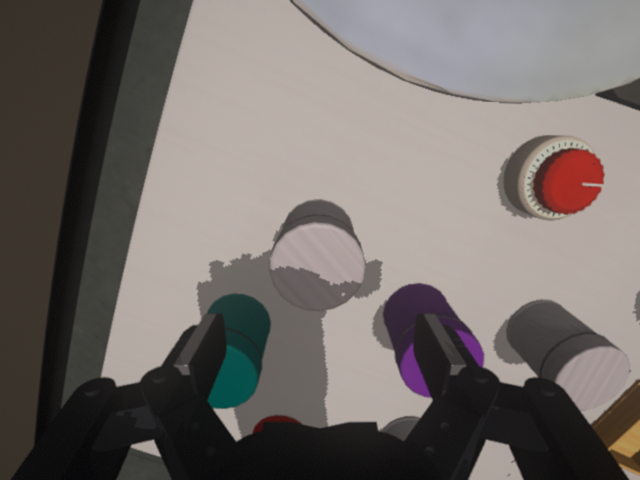

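C is grey-white, at (318,262) between the open fingers; the depth gives (0.6157,0.183). Purple and turquoise are about 80 mm clear of the finger positions. I'll descend, grip at 60 N and lift.

```bash
python3 -m handwheel '20 -1 -1.5 0 0 0 85; 30 0 0 0 0 0 85;25 0 0 0 0 0 85;12 0 0 0 0 0 85;4 0 0 0 0 0 85;0 0 0 0 0 0 85;0 0 0 0 0 0 85' 60;python3 go.py 0.6156 0.183 -0.0055
```

```text
clock: 15.25
position: [0.6159, 0.1842, -0.0034]
ee_rot: [0.694, 0.139, -0.693, 0.139]
ft_force: [-0.3, -0.3, 0.1]
grip_width: 0.995
t 15.25 pos [ 0.6159  0.1842 -0.0034] shift tool mm [2.1 1.  0.7] tilt fix(tool rotvec) [ 0.     -0.001   0.0001] F [-0.33 -0.32  0.08] w 0.995 q [ 0.06  0.61 -0.56  1.58  0.36  1.06 -1.78]
```

```bash
python3 -m handwheel '0 0 0 0 0 0 35; 0 0 0 0 0 0 35;0 0 0 0 0 0 35;0 0 0 0 0 0 35;0 0 0 0 0 0 35;0 0 0 0 0 0 35' 60;python3 go.py 0.6156 0.183 -0.0055
```

```text
clock: 15.85
position: [0.6158, 0.184, -0.0035]
ee_rot: [0.693, 0.139, -0.693, 0.139]
ft_force: [-2.2, -2.9, 7.5]
grip_width: 0.706
t 15.85 pos [ 0.6158  0.184  -0.0035] shift tool mm [2.  0.8 0.5] tilt fix(tool rotvec) [-0.     -0.0005 -0.0003] F [-2.2  -2.87  7.51] w 0.706 q [ 0.06  0.61 -0.56  1.58  0.36  1.06 -1.78]
```

```bash
python3 -m handwheel '-6 0 0 0 0 0 35; -12 0 0 0 0 0 35;-12 0 0 0 0 0 35;-6 0 0 0 0 0 35;0 0 0 0 0 0 35;0 0 0 0 0 0 35;0 0 0 0 0 0 35' 60;for i in 1 2; do python3 -m handwheel '0 0 0 0 0 0 35'|grep force; done;python3 go.py 0.5505 -0.225 0.12
```

```text
clock: 16.55
position: [0.6146, 0.1838, 0.0305]
ee_rot: [-0.692, -0.139, 0.694, -0.139]
ft_force: [0.1, -0.4, -7.2]
grip_width: 0.7
ft_force: [-0.9, 0.4, -6.8]
ft_force: [-0.1, -0.4, -7.4]
t 16.75 pos [0.6148 0.1839 0.0307] shift tool mm [-89.2 352.2 217.5] tilt fix(tool rotvec) [-0.      0.0016  0.0006] F [-0.12 -0.42 -7.43] w 0.701 q [ 0.07  0.57 -0.58  1.56  0.33  1.11 -1.76]
```

C weighs about 7.3 N, so it's the heavy one. I'll raise it and carry it to the crate.

```bash
python3 -m handwheel '-20 0 0 0 0 0 35; -35 5 3 0 0 0 35;-25 17 10 0 0 0 35;-9 26 16 0 0 0 35;0 34 21 0 0 0 35;0 34 21 0 0 0 35;0 34 21 0 0 0 35;0 34 21 0 0 0 35' 60;python3 -m handwheel '0 34 21 0 0 0 35;0 34 21 0 0 0 35;0 34 21 0 0 0 35;0 29 18 0 0 0 35; 0 20 12 0 0 0 35;0 10 6 0 0 0 35;0 0 0 0 0 0 35;0 0 0 0 0 0 35';python3 go.py 0.5505 -0.225 0.03
```

```text
clock: 17.55
position: [0.5815, -0.0308, 0.1201]
ee_rot: [-0.693, -0.139, 0.694, -0.139]
ft_force: [1.0, 0.1, -7.7]
grip_width: 0.704
clock: 18.35
position: [0.5534, -0.2144, 0.1201]
ee_rot: [-0.693, -0.14, 0.693, -0.139]
ft_force: [1.0, 1.4, -7.2]
grip_width: 0.699
t 18.35 pos [ 0.5534 -0.2144  0.1201] shift tool mm [90.1  8.8  6.7] tilt fix(tool rotvec) [-0.      0.0004  0.0013] F [ 1.05  1.45 -7.2 ] w 0.699 q [ 0.68  0.35 -0.47  1.62  0.17  1.21 -1.  ]
```

```bash
python3 -m handwheel '0 9 7 0 0 0 35;25 0 0 0 0 0 35;35 0 0 0 0 0 35;20 0 0 0 0 0 35;0 0 0 0 0 0 35;0 0 0 0 0 0 35;0 0 0 0 0 0 35' 60;python3 go.py 0.5505 -0.225 0.0005
python3 - <<'E'
from h import *
c=cams.camera("side");cv2.imwrite("pics/s7.png",cv2.resize(c["color"][60:200,230:390],None,fx=4,fy=4,interpolation=2))
c=cams.camera("wrist");cv2.imwrite("pics/w7.png",c["color"])
E
```

```text
clock: 19.05
position: [0.5513, -0.2272, 0.042]
ee_rot: [0.694, 0.139, -0.693, 0.14]
ft_force: [1.3, 0.4, -7.1]
grip_width: 0.7
t 19.05 pos [ 0.5513 -0.2272  0.042 ] shift tool mm [41.5 -2.4 -0.1] tilt fix(tool rotvec) [-0.     -0.0011 -0.0014] F [ 1.26  0.44 -7.11] w 0.7 q [ 0.68  0.43 -0.45  1.69  0.21  1.06 -1.01]
```

View pics/s7.png

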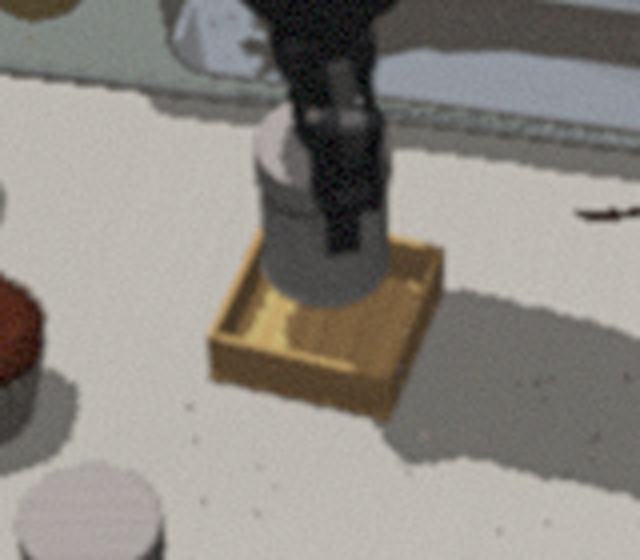

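View pics/w7.png

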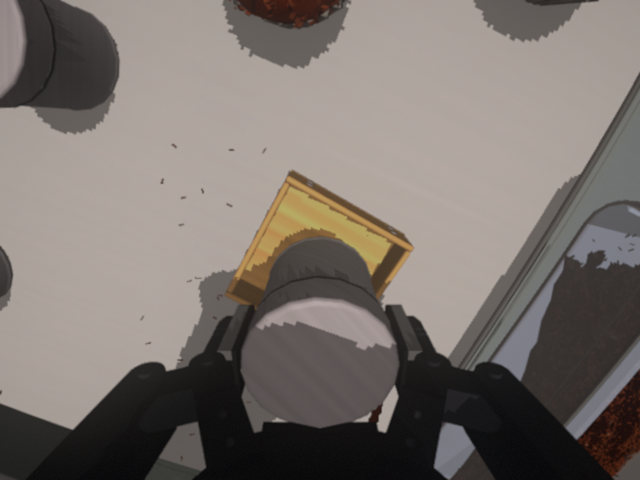

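The canister hangs about 45 mm over the table, above the crate with both finger tips above the rim. The side view (325,300) and wrist view (320,240) agree. I'll correct 2.4 mm and lower it.

```bash
python3 -m handwheel '8 -2.4 0 0 0 0 35;14 0 0 0 0 0 35;10 0 0 0 0 0 35;4 0 0 0 0 0 35;2 0 0 0 0 0 35;0 0 0 0 0 0 35;0 0 0 0 0 0 35' 60;python3 go.py 0.5505 -0.225 0.0005
```

```text
clock: 19.85
position: [0.5493, -0.225, 0.0025]
ee_rot: [-0.693, -0.139, 0.693, -0.139]
ft_force: [0.1, -0.5, -7.0]
grip_width: 0.704
t 19.85 pos [ 0.5493 -0.225   0.0025] shift tool mm [ 2.   0.5 -1.1] tilt fix(tool rotvec) [-0.      0.0005  0.    ] F [ 0.11 -0.51 -7.02] w 0.704 q [ 0.66  0.48 -0.44  1.72  0.24  0.99 -1.03]
```

```bash
python3 -m handwheel '1.5 0 -1 0 0 0 35;0 0 0 0 0 0 35;0 0 0 0 0 0 35' 60;python3 go.py 0.5505 -0.225 0.0005
```

```text
clock: 20.15
position: [0.5499, -0.2245, 0.0007]
ee_rot: [-0.693, -0.139, 0.694, -0.139]
ft_force: [-0.2, -0.7, -7.5]
grip_width: 0.702
t 20.15 pos [ 0.5499 -0.2245  0.0007] shift tool mm [ 0.2  0.7 -0.3] tilt fix(tool rotvec) [0.     0.0009 0.0003] F [-0.23 -0.67 -7.47] w 0.702 q [ 0.66  0.48 -0.44  1.72  0.24  0.99 -1.04]
```

```bash
python3 -m handwheel '1 0 0 0 0 0 35;0 0 0 0 0 0 35;0 0 0 0 0 0 35' 60;python3 go.py 0.5505 -0.225 0.0005;python3 -m handwheel '0.5 0 0 0 0 0 35;0 0 0 0 0 0 35' 60
```

```text
clock: 20.45
position: [0.55, -0.2246, 0.0005]
ee_rot: [-0.693, -0.139, 0.694, -0.139]
ft_force: [-4.8, 2.3, 5.5]
grip_width: 0.703
t 20.45 pos [ 5.500e-01 -2.246e-01  5.000e-04] shift tool mm [ 0.   0.6 -0.3] tilt fix(tool rotvec) [-0.      0.0009 -0.0001] F [-4.84  2.34  5.51] w 0.703 q [ 0.66  0.48 -0.44  1.72  0.24  0.99 -1.04]
clock: 20.65
position: [0.5501, -0.2246, 0.0005]
ee_rot: [-0.693, -0.139, 0.694, -0.139]
ft_force: [-7.3, 2.0, 10.9]
grip_width: 0.7
```

The canister is on the crate floor. I'll ease off, open, retreat and check.

```bash
python3 -m handwheel '-0.7 0 0 0 0 0 35;0 0 0 0 0 0 85;0 0 0 0 0 0 85;0 0 0 0 0 0 85;0 0 0 0 0 0 85;-20 0 0 0 0 0 85;-40 0 0 0 0 0 85;-40 0 0 0 0 0 85' 60;python3 go.py 0.5505 -0.225 0.1
python3 - <<'E'
from h import *
c,P=wcloud()
for d in cams.outline_of("wrist","canister_1"):
    try: print(d["box"],d["conf"],[np.round(x,4) for x in lid(P,d["region"])])
    except Exception: pass
c=cams.camera("side");P=cloud(c);cv2.imwrite("pics/s8.png",cv2.resize(c["color"][60:300,170:390],None,fx=2.5,fy=2.5,interpolation=2))
for d in cams.outline_of("side","canister_1"):
    try: print(d["box"],d["conf"],[np.round(x,4) for x in lid(P,d["region"])])
    except Exception: pass
E
```

```text
clock: 21.45
position: [0.5495, -0.2243, 0.1006]
ee_rot: [-0.693, -0.14, 0.694, -0.139]
ft_force: [1.1, -1.3, 0.1]
grip_width: 0.992
t 21.45 pos [ 0.5495 -0.2243  0.1006] shift tool mm [ 0.6  1.1 -0.6] tilt fix(tool rotvec) [0.     0.0017 0.0016] F [ 1.13 -1.31  0.14] w 0.992 q [ 0.69  0.37 -0.46  1.64  0.18  1.17 -0.99]
[272.6, 198.8, 95.4, 106.4] 0.87 [array([ 0.5517, -0.2248,  0.0794]), array([ 0.5499, -0.2254, 30.1103]), np.int64(6158)]
[17.9, 0.0, 149.9, 111.1] 0.84 [array([ 0.6117, -0.0432,  0.0754]), array([ 0.6107, -0.0412, 30.4967]), np.int64(8772)]
[0.0, 208.8, 68.2, 89.0] 0.64 [array([ 0.4504, -0.0187,  0.0698]), array([ 4.47100e-01, -1.20000e-02,  2.11113e+01]), np.int64(541)]
[2.8, 25.3, 20.4, 71.7] 0.59 [array([ 0.5965, -0.0151,  0.0746]), array([ 0.5968, -0.0147,  3.9599]), np.int64(9)]
[233.9, 173.9, 39.6, 57.0] 0.95 [array([ 0.6101, -0.0379,  0.0754]), array([ 0.6111, -0.0401, 31.6071]), np.int64(848)]
[291.4, 102.0, 36.4, 48.2] 0.74 [array([ 0.5494, -0.2212,  0.0788]), array([ 0.5505, -0.2234, 30.8419]), np.int64(635)]
[328.4, 213.5, 39.7, 55.9] 0.71 [array([0.444 , 0.0111, 0.0754]), array([4.44500e-01, 9.70000e-03, 3.06476e+01]), np.int64(960)]
[253.0, 323.8, 42.9, 60.0] 0.6 [array([0.5104, 0.2191, 0.0749]), array([ 0.5105,  0.2177, 30.5741]), np.int64(1374)]
[233.5, 234.5, 41.1, 54.1] 0.57 [array([0.5811, 0.0761, 0.0752]), array([ 0.5816,  0.0744, 30.8259]), np.int64(1044)]
```

View pics/s8.png

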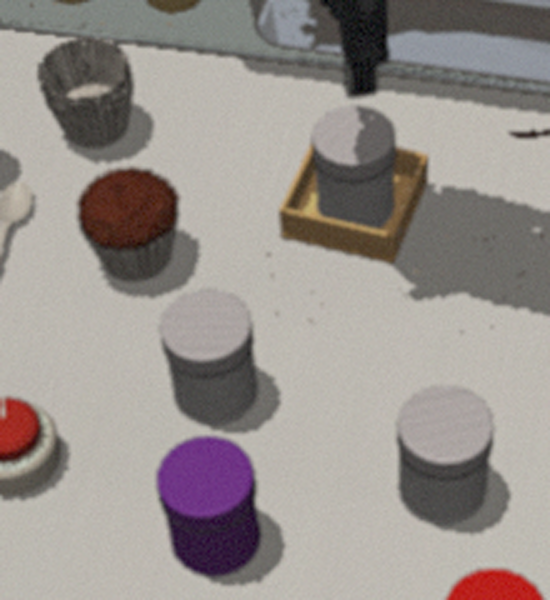

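The heavy canister stands centred in the crate: lid at (0.550,-0.225), z = 0.079. It is released, with A and B well away. Next I'll fetch A.

```bash
python3 -m handwheel '0 -29 -25.5 0 0 0 85;0 -29 -25.5 0 0 0 85;0 -29 -25.5 0 0 0 85;0 -29 -25.5 0 0 0 85;0 -29.5 -25.5 0 0 0 85;0 0 0 0 0 0 85;0 0 0 0 0 0 85;0 0 0 0 0 0 85' 50;python3 go.py 0.6112 -0.0403 -0.004
```

```text
clock: 22.45
position: [0.6106, -0.0425, 0.0987]
ee_rot: [-0.692, -0.139, 0.694, -0.139]
ft_force: [-0.4, 0.0, -0.4]
grip_width: 0.996
t 22.45 pos [ 0.6106 -0.0425  0.0987] shift tool mm [102.7  -1.7  -1.7] tilt fix(tool rotvec) [0.     0.0028 0.0006] F [-0.4   0.02 -0.44] w 0.996 q [ 0.41  0.43 -0.53  1.59  0.23  1.19 -1.34]
```

```bash
python3 -m handwheel '25 -1 -1 0 0.002 0 85;35 0 0 0 0 0 85;28 0 0 0 0 0 85;12 0 0 0 0 0 85;4 0 0 0 0 0 85;0 0 0 0 0 0 85;0 0 0 0 0 0 85' 50;python3 go.py 0.6112 -0.0403 -0.004
```

```text
clock: 23.15
position: [0.6129, -0.0399, -0.0028]
ee_rot: [0.694, 0.139, -0.692, 0.139]
ft_force: [-0.1, 0.1, -0.4]
grip_width: 0.996
t 23.15 pos [ 0.6129 -0.0399 -0.0028] shift tool mm [ 1.2 -0.3  1.7] tilt fix(tool rotvec) [-0.     -0.0029 -0.0006] F [-0.14  0.11 -0.44] w 0.996 q [ 0.38  0.54 -0.5   1.67  0.29  1.01 -1.39]
```

```bash
python3 -m handwheel '0.8 0 1 0 -0.002 0 85;0 0 0 0 0 0 85;0 0 0 0 0 0 35;0 0 0 0 0 0 35;0 0 0 0 0 0 35;0 0 0 0 0 0 35;0 0 0 0 0 0 35;0 0 0 0 0 0 35' 50;python3 go.py 0.6112 -0.0403 -0.004;python3 -m handwheel '-6 0 0 0 0 0 35; -18 0 0 0 0 0 35;-35 0 0 0 0 0 35;-35 0 0 0 0 0 35;-30 0 0 0 0 0 35;-12 0 0 0 0 0 35;0 0 0 0 0 0 35;0 0 0 0 0 0 35' ;python3 go.py 0.5500 -0.2252 0.13
```

```text
clock: 23.95
position: [0.6114, -0.0399, -0.0043]
ee_rot: [-0.693, -0.139, 0.693, -0.139]
ft_force: [-2.3, 0.8, 5.4]
grip_width: 0.707
t 23.95 pos [ 0.6114 -0.0399 -0.0043] shift tool mm [-0.3  0.3  0.3] tilt fix(tool rotvec) [-0.      0.0003  0.    ] F [-2.26  0.78  5.44] w 0.707 q [ 0.38  0.54 -0.5   1.67  0.3   1.01 -1.39]
clock: 24.75
position: [0.6103, -0.0402, 0.1293]
ee_rot: [-0.692, -0.14, 0.694, -0.139]
ft_force: [-0.7, -0.2, -2.0]
grip_width: 0.705
t 24.75 pos [ 0.6103 -0.0402  0.1293] shift tool mm [ -0.5 147.3 127.1] tilt fix(tool rotvec) [0.     0.0028 0.0012] F [-0.74 -0.21 -2.02] w 0.705 q [ 0.42  0.4  -0.54  1.56  0.21  1.25 -1.33]
```

```bash
python3 -m handwheel '0 18 16 0 0 0 35;0 29 25 0 0 0 35;0 29 25 0 0 0 35;0 29 25 0 0 0 35;0 25 21 0 0 0 35;0 14 12 0 0 0 35;0 3 3 0 0 0 35;0 0 0 0 0 0 35' ;python3 -m handwheel '0 0 0 0 0 0 35;0 0 0 0 0 0 35';python3 go.py 0.5500 -0.2252 0.0747
```

```text
clock: 25.55
position: [0.5499, -0.2245, 0.1294]
ee_rot: [-0.692, -0.14, 0.694, -0.138]
ft_force: [0.4, 0.3, -2.3]
grip_width: 0.706
clock: 25.75
position: [0.5513, -0.2229, 0.1307]
ee_rot: [-0.693, -0.141, 0.693, -0.14]
ft_force: [-0.1, 0.2, -3.2]
grip_width: 0.706
t 25.75 pos [ 0.5513 -0.2229  0.1307] shift tool mm [56.   1.7  2. ] tilt fix(tool rotvec) [0.     0.0009 0.0012] F [-0.08  0.2  -3.25] w 0.706 q [ 0.69  0.35 -0.47  1.61  0.16  1.23 -0.98]
```

```bash
python3 -m handwheel '10 1 1 0 0.001 0.001 35;20 0 0 0 0 0 35;15 0 0 0 0 0 35;5 0 0 0 0 0 35;0 0 0 0 0 0 35;0 0 0 0 0 0 35;0 0 0 0 0 0 35' ;python3 go.py 0.5500 -0.2252 0.0747
python3 - <<'E'
from h import *
c=cams.camera("side");cv2.imwrite("pics/s9.png",cv2.resize(c["color"][50:190,240:380],None,fx=4,fy=4,interpolation=2))
E
```

```text
clock: 26.45
position: [0.5509, -0.2262, 0.0819]
ee_rot: [0.694, 0.139, -0.693, 0.14]
ft_force: [-0.6, -0.2, -2.4]
grip_width: 0.707
t 26.45 pos [ 0.5509 -0.2262  0.0819] shift tool mm [ 7.2 -1.3  0.4] tilt fix(tool rotvec) [-0.     -0.001  -0.0016] F [-0.57 -0.18 -2.38] w 0.707 q [ 0.68  0.39 -0.46  1.66  0.19  1.14 -1.  ]
```

View pics/s9.png

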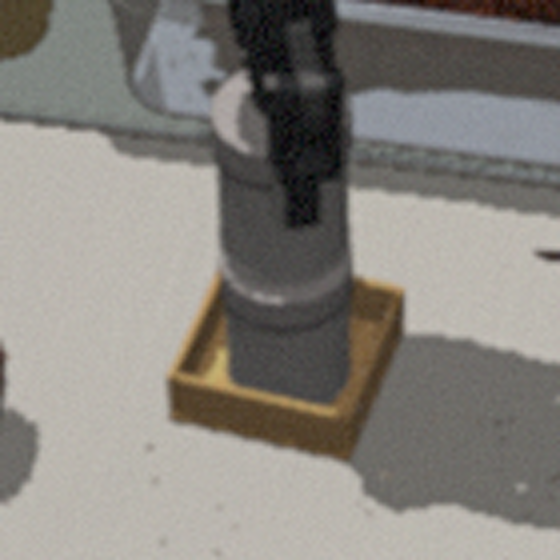

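The light canister is aligned just above the heavy one's lid, with a small bright gap at (275,297). I'll lower the last 7 mm gently.

```bash
python3 -m handwheel '3 -1.2 0 0 0 -0.001 35;2 0 0 0 0 0 35;1 0 0 0 0 0 35;0 0 0 0 0 0 35;0 0 0 0 0 0 35' ;python3 go.py 0.5500 -0.2252 0.0747;python3 -m handwheel '0.7 0 0 0 0 0 35;0 0 0 0 0 0 35;0 0 0 0 0 0 35'
```

```text
clock: 27.0
position: [0.5498, -0.225, 0.075]
ee_rot: [-0.693, -0.14, 0.693, -0.139]
ft_force: [1.0, 0.9, -2.5]
grip_width: 0.712
t 27.0 pos [ 0.5498 -0.225   0.075 ] shift tool mm [ 0.3  0.3 -0.1] tilt fix(tool rotvec) [ 0.     -0.      0.0004] F [ 1.02  0.89 -2.5 ] w 0.712 q [ 0.68  0.4  -0.46  1.67  0.19  1.12 -1.  ]
clock: 27.3
position: [0.5499, -0.225, 0.0747]
ee_rot: [0.693, 0.139, -0.693, 0.139]
ft_force: [-1.3, 0.2, 2.1]
grip_width: 0.713
```

Contact: the force went from -2.5 to +2.1 N. I'll release and retreat upwards.

```bash
python3 -m handwheel '0 0 0 0 0 0 70;0 0 0 0 0 0 85;0 0 0 0 0 0 85;0 0 0 0 0 0 85;-10 0 0 0 0 0 85;-25 0 0 0 0 0 85;-40 0 0 0 0 0 85;-40 0 0 0 0 0 85';python3 -m handwheel '0 0 0 0 0 0 85;0 -20 -20 0 0 0 85;0 -30 -30 0 0 0 85;0 -30 -30 0 0 0 85;0 -30 -30 0 0 0 85;0 0 0 0 0 0 85;0 0 0 0 0 0 85'
python3 - <<'E'
from h import *
for n in("side","top"):
    c=cams.camera(n);P=cloud(c)
    cv2.imwrite(f"pics/{n}10.png",c["color"])
    for d in cams.outline_of(n,"canister_1"):
        try: print(n,d["box"],[np.round(x,4) for x in lid(P,d["region"])])
        except Exception: pass
print(manip.get_obs()["ft_force"],manip.get_obs()["clock"])
E
```

```text
clock: 28.1
position: [0.5495, -0.2248, 0.1912]
ee_rot: [-0.693, -0.14, 0.693, -0.139]
ft_force: [0.4, -0.9, 0.1]
grip_width: 0.996
clock: 28.8
position: [0.6089, -0.0799, 0.1896]
ee_rot: [0.693, 0.14, -0.693, 0.14]
ft_force: [-0.4, -1.4, 0.6]
grip_width: 0.994
side [345.0, 287.2, 43.2, 56.8] [array([0.394 , 0.1365, 0.0751]), array([ 0.3941,  0.1351, 30.6956]), np.int64(1235)]
side [293.6, 67.4, 32.5, 58.3] [array([ 0.5493, -0.2207,  0.1537]), array([ 0.5509, -0.2224, 31.0777]), np.int64(730)]
side [232.3, 236.3, 43.1, 52.3] [array([0.5808, 0.0763, 0.0752]), array([ 0.5814,  0.0749, 30.4637]), np.int64(1023)]
side [252.4, 324.9, 48.3, 59.7] [array([0.5105, 0.2191, 0.075 ]), array([ 0.5109,  0.2179, 30.2414]), np.int64(1362)]
side [329.4, 216.2, 40.1, 52.9] [array([0.4436, 0.0112, 0.0753]), array([4.43300e-01, 9.30000e-03, 3.11238e+01]), np.int64(962)]
top [296.9, 276.3, 39.6, 34.9] [array([0.4444, 0.0099, 0.0745]), array([4.44400e-01, 1.01000e-02, 2.97004e+01]), np.int64(1116)]
top [254.0, 188.9, 39.1, 41.8] [array([0.5811, 0.075 , 0.0745]), array([ 0.5818,  0.0753, 29.9683]), np.int64(1081)]
top [164.2, 233.6, 48.4, 41.4] [array([0.5107, 0.2171, 0.0746]), array([ 0.5105,  0.2177, 30.5493]), np.int64(1125)]
top [218.9, 309.3, 37.9, 38.1] [array([0.3948, 0.1349, 0.0745]), array([ 0.3955,  0.1353, 29.7608]), np.int64(1097)]
[ 0.53111359 -0.94413471  0.63718452] 29.0
```

View pics/side10.png

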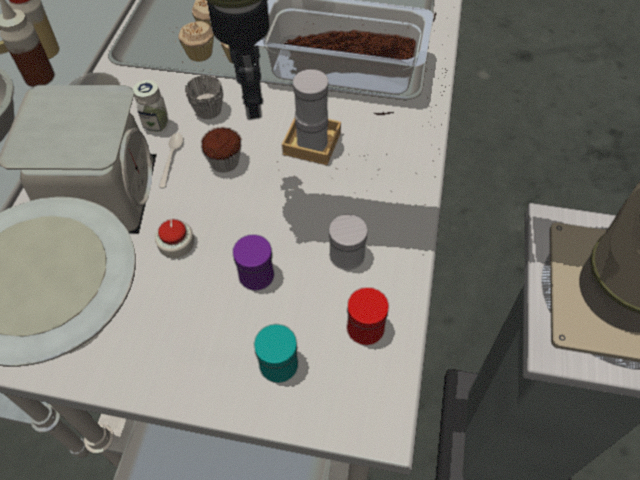

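View pics/top10.png

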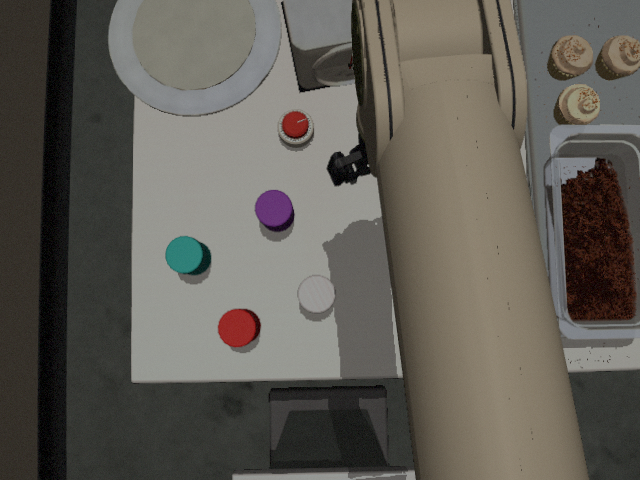

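The side view shows the stack upright in the crate at (312,110), with its top lid at z = 0.154. B stands at (348,242), and the gripper at (255,90) is clear of everything. The top view confirms B at (317,294), with the crate hidden under the raised arm. I'm handing in.

```bash
python3 -c "
from workcell import hand_in
print(hand_in())"
```

```text
the job is handed in; nothing more can be done
None
```

I hefted all three canisters, stood the heavy one alone in the crate, put a light one on its lid, left the other on the table, and handed in at about 29 s of the 72 s allowed. `hand_in` reports no verdict, so the result rests on the checks below.

| Canister | Start position (x, y) | Load on the wrist | Where it ended |
|---|---|---|---|
| A | (0.611, -0.039) | about 2.1 N, light | on the heavy one's lid |
| B | (0.445, 0.010) | about 2.2 N, light | on the table, at its start position |
| C | (0.615, 0.183) | about 7.3 N, heavy | on the crate floor |

**Last checks:**
- **Heavy canister:** after release its lid measured (0.550, -0.225) at z = 0.079. The crate middle is about (0.5505, -0.225).
- **Stack:** the side camera put the upper lid at about (0.551, -0.222), z = 0.154, and it looks upright.
- **B:** it stands at (0.444, 0.010), well clear of the crate.
- **Robot:** the gripper was clear and the wrist force was about 1 N. In the last top picture the arm hid the crate, so the finished stack was checked only from the side.

**What disagreed:** the real fingertips sit about 38 mm (nearly closed) to 54 mm (open) behind the stated TCP. Because of this, my first grasp of A closed on top of its lid with about 7 N. A was not displaced. I measured the offset from the wrist depth image and made all later grasps with the TCP about 40 mm lower. Later, setting A back down after weighing it pressed it on the table with about 21 N before I eased off.

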